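Open the sharps bin and point out the stray needle holder

TASK

A used needle holder (the short clear barrel with a round flange) was left lying among the things on the right of the worktop, and I will come and drop it in the sharps bin myself, so the bin has to be open before I pick it up. With your fingertips gently push the half-open flap in the bin's lid up and back until it stands upright or beyond and stays there: push it, do not pinch it. Then point at the needle holder for me from straight above, fingertips no more than a few centimetres over it, without touching it and without disturbing or pointing at any of the other things on the way, and finish while still pointing there.

Things in the scene. Friction and masses are not known exactly. Their poses are not given: they have to be found in the camera images.
- sharps_bin: Red sharps container with a white lid, fixed, 138 (x) x 178 (y) x 220 (z) mm. Origin: centre of its underside; x from its front (robot's side) to its back, z up. Lid top 213 mm above the worktop, with an 82 x 108 mm opening under the flap. The flap's hinge line runs along the bin's y at x = +43, z = 218 mm: its front edge swings up and back, away from the robot.
- sharps_bin_flap (a joint): Angle of the flap in the bin's lid, rad: 0 shut and level, 1.57 upright, 1.75 its stop, leaning back. A white 4 mm plate, 85 mm from hinge to front edge, 110 mm wide, about 40 g; slight hinge friction (0.03 N m) keeps it at whatever angle it is left. Starts half open, at 0.65 to 1.1 rad. Sweep its edge up as well as back: pushed only straight back at a low angle it binds.
- flap_lip (a point): Front face of the finger lip in the middle of the flap's front edge (lip 40 mm wide, 6 mm thick, reaching 8 mm beyond the plate); 94 mm from the hinge line, moving with the flap.
- needle_holder: Needle holder lying loose on the worktop: a short clear barrel, 54 mm long (along its x), 20 mm wide, with a round flange 26 mm across at its -x end and a small hub at the other; its top is 26 mm above the worktop. Origin: centre of its underside. Any heading. To be pointed at, never touched.
- tube_a: Closed sample tube lying loose, 86 mm long (its x), 16 mm high. Origin: centre of its underside. Bystander.
- tube_b: Closed sample tube lying loose, 89 mm long (its x), 16 mm high. Origin: centre of its underside. Bystander.
- marker: Grey marker pen lying loose, 122 mm long (its x), 13 mm thick. Origin: centre of its underside. Bystander.
- drawer_tower: Grey three-drawer tower at the back right, fixed, 332 (x) x 300 (y) x 245 (z) mm, a small carton on top (45 mm). Origin: centre of its underside; its drawer lips face the robot. Oppopoint it, a fixed centrifuge 347 mm tall fills the left of the worktop (x 0.35 to 0.88, y beyond 0.39 m): rise over it or pass well clear.
- tape_roll: Roll of paper tape lying flat and loose, 64 mm across, 19 mm high. Origin: centre of its underside. Bystander.

How it is judged:
On the way, in this order (a step that is already met when the one before it is completed fails the run):
1. the flap of the sharps bin stands open (beyond 1.45 rad) and has been let go (value of joint sharps_bin_flap above 1.45 rad and contact force between the fingers and sharps_bin below 0.1 N), for 0.3 s.
2. the tool dwells over the needle holder without touching it (horizontal distance between the grasp point and needle_holder below 0.025 m and height (world z) of the grasp point below 0.1 m), for 1 s.
At the end, for the whole second after the job is handed in: Flap still, let go, beyond 1.45 rad; through the last second the tool point is within 25 mm of the needle holder's centre in plan and at most 100 mm above the worktop, touching nothing; needle holder within 6 mm, tubes, marker and tape within 15 mm of where they were (all of step 1 and all of step 2 and velocity of joint sharps_bin_flap below 0.05 rad/s and distance of needle_holder from where it was at the start of the episode below 0.006 m and distance of each of tube_a, tube_b, marker, tape_roll from where it was at the start of the episode below 0.015 m).
It fails at once if the needle holder is touched (contact force between any of the fingers, the arm and needle_holder above 0.05 N).
It fails at once if the needle holder is shifted by 6 mm (distance of needle_holder from where it was at the start of the episode above 0.006 m).
It fails at once if the flap or bin is pinched or forced (more than 25 N) (contact force between any of the fingers, the arm and sharps_bin above 25 N).
It fails at once if a bystander is knocked or carried (15 mm) (distance of any of tube_a, tube_b, marker, tape_roll from where it was at the start of the episode above 0.015 m).
It fails at once if the tool points at another thing (tool point lower than 100 mm within 20 mm of its centre in plan) ((horizontal distance between the grasp point and tube_a below 0.02 m and height (world z) of the grasp point below 0.1 m) or (horizontal distance between the grasp point and tube_b below 0.02 m and height (world z) of the grasp point below 0.1 m) or (horizontal distance between the grasp point and marker below 0.02 m and height (world z) of the grasp point below 0.1 m) or (horizontal distance between the grasp point and tape_roll below 0.02 m and height (world z) of the grasp point below 0.1 m)).
It also fails if it takes over 51 s, if anything falls off the work surface, if the arm or the gripper's body presses on something with over 40 N, if the wrist force passes 120 N, or if a joint passes its speed limit or range.

ROBOT

A 6-joint arm with a two-finger parallel gripper is mounted at the origin on a cart in front of the work surface, level with it; the furniture and walls round the work are solid. World frame = base frame: x ahead of the robot, y to its left, z up, the work surface at z = 0. Lengths are in m, angles in rad, forces in N, time in s.
With the tool pointing down it reaches from about 0.3 to 0.775 m from the base axis. Payload 14.6 kg.
Tool frame: the origin (TCP) lies between the finger pads, 19 mm behind the fingertips; this is the grasp point; z points along the fingers, y is the line along which they close (so a half turn about z gives the same grasp; the last joint's range is limited). The gripper opens to 94 mm and grips with 3 to 60 N. Pads are 16 mm wide; open, the fingers measure 119 mm over their backs; the gripper's body (75 mm by 177 mm) begins 78 mm behind the grasp point.
Start: joints at [-1.191, 0.3, 1.521, -0, 1.321, -0.067], TCP at [0.238, -0.496, 0.224] pointing down, gripper open.
Joint ranges: [-3.03, 3.03], [-0.79, 2.21], [0.23, 2.52], [-1.04, 4.18], [0, 3.07], [-2.55, 2.55]. Speed limits (rad/s): [2.22, 2.22, 2.57, 3.14, 3.14, 3.14].

INTERFACE

Orientations are given as [roll, pitch, yaw] about the fixed x, y, z axes, in that order (R = Rz(yaw) Ry(pitch) Rx(roll)).
In Python, from station import ctrl, cams gives the robot as it stands. The module is installed in compiled form; this text tells all that it offers.
- The arm moves only by the tool arm_command, never from a script. Its argument "plan" is a list that holds one entry, the list of rows, each a list of 7 numbers: the shift along the tool's x, y, z in shares of 1000 mm (1.0 is 1000 mm), then the turn, a rotation vector about the tool's x, y, z in a scale on which 1.0 is pi rad, then the closure, from -1 (fully open) to 1 (shut). A call has 1 to 12 rows; each row is the pose to reach, as a shift and turn from the pose commanded when the call began, along the tool's axes at that moment; what a row does not reach only later rows make up. A row lasts 1/10 s, in which the tool goes at most 50 mm and 8.59 degrees, less where a joint would pass 70% of its speed; a pose out of reach is approached as far as the arm can. A call with a gripper value outside its range is refused whole. The fingers move at their own pace and stop on an object; "squeeze" is the grip in N (left out, the last holds). Time passes only in rows, so rows that repeat a pose let the fingers close. It gives the time, the measured TCP pose, the force, the opening and the grip force at its end, in the units of the state.
- ctrl.get_obs(): the state, without advancing time (a new reading comes with each control period).
- cams.camera(name): name is "scene" or "side" or "wrist"; returns (picture, depth): 400x640x3 uint8, blue, green, red; 400x640 float32, m along the optical axis (not along the pixel's ray), 0 where there is no reading.
- cams.camera_info(name): a dict with "fx", "fy", "cx", "cy" (pixels), "world_to_cam" (4x4, takes a point from world to camera coordinates). Camera axes: x right, y down, z forward; pixel columns grow to the right and rows downward; lengths in m; the calibration is good to about 2 mm. The wrist camera is an equidistant fisheye: a pixel r from the principal point sees the ray r / f radians off the axis. A picture is of the moment at which its call begins: read the wrist's pose just before it. camera_info takes no time and is no camera call; for the wrist camera it gives the pose at the moment of the call.
- ctrl.hand_in(): hands the job in; it is judged then, once.
The state is a dict: "time_s": time; "qpos": joint angles; "joint_vel": joint speeds; "tau": joint torques, N m; "ee_pos": TCP position; "eef_rot": TCP orientation; "force": force on the tool from outside, world axes, zero at the start; "moment": the same for the moment, N m; "grip_width": finger opening in m; "grip_force": force on a finger pad.
Only numpy, scipy, OpenCV 4.12 (cv2) and the standard library are available. Lean on these libraries where they do the work, as an engineer would, in place of code of your own. Each camera call takes 0.05 s, during which the arm holds its last target. There are 200 camera calls.

## Working session

There is one attempt and no reset: what is moved stays moved. The work goes in short steps, Python scripts to look and compute and a tool call to move; the robot and the scene stay as the last step left them, time stands still between calls to the robot, and variables do not carry over. Pictures are saved under pics/ and viewed, at most 10 in all, crops included, and the job is handed in when it is done.

Besides the shell and the picture viewer there is one more tool, called after "Emit:" in YAML: its name, and indented under it one key for each argument. arm_command: Moves the arm, as the interface text tells. Its arguments: {"type":"object","properties":{"plan":{"type":"array"},"squeeze":{"type":"number"}},"required":["plan"]}

```bash
mkdir -p pics; cat > h.py <<'E'
import numpy as np, cv2
from station import ctrl, cams
from scipy.spatial.transform import Rotation as R
def grab(n):
    p,d=cams.camera(n); i=cams.camera_info(n); return p,d,i
def cloud(d,i):
    v,u=np.mgrid[0:d.shape[0],0:d.shape[1]]
    c=np.stack([(u-i["cx"])/i["fx"]*d,(v-i["cy"])/i["fy"]*d,d,np.ones_like(d)],-1)
    w=c@np.linalg.inv(np.array(i["world_to_cam"])).T
    w[d==0]=np.nan
    return w[...,:3]
E
python3 - <<'E'
from h import *
o=ctrl.get_obs(); print(o)
for n in("scene","side"):
    p,d,i=grab(n); np.savez(n,p=p,d=d,w=cloud(d,i)); cv2.imwrite(f"pics/{n}1.png",p)
    print(n,np.linalg.inv(i["world_to_cam"]).round(3).tolist(),i["fx"])
E
```

```text
{'time_s': 0.0, 'qpos': array([-1.19060328e+00,  3.00463319e-01,  1.52158230e+00, -3.10206362e-05,
        1.32072977e+00, -6.65903492e-02]), 'joint_vel': array([ 0.00200114, -0.00017543, -0.00109336, -0.00107949,  0.00098217,
        0.00070387]), 'tau': array([ 6.79609893e-04, -5.31806552e+01, -3.52736378e+01,  7.09151826e-02,
        2.43266195e-02, -1.25912952e-04]), 'ee_pos': array([ 0.23753915, -0.49578252,  0.22369008]), 'eef_rot': array([-3.14041055e+00, -4.87200569e-05,  4.46791061e-01]), 'force': array([ 0.4086007 , -0.07971734,  0.05030871]), 'moment': array([0.01210185, 0.00698259, 0.00721965]), 'grip_force': 0.0, 'grip_width': 0.09407762056648819}
scene [[0.877, -0.178, 0.447, 0.136], [-0.481, -0.361, 0.799, -0.876], [0.02, -0.915, -0.402, 0.528], [0.0, 0.0, 0.0, 1.0]] 400.0635726054361
side [[0.913, -0.259, 0.315, 0.281], [-0.408, -0.589, 0.698, -0.76], [0.004, -0.766, -0.643, 0.75], [0.0, 0.0, 0.0, 1.0]] 418.0713595941108
```

View pics/scene1.png

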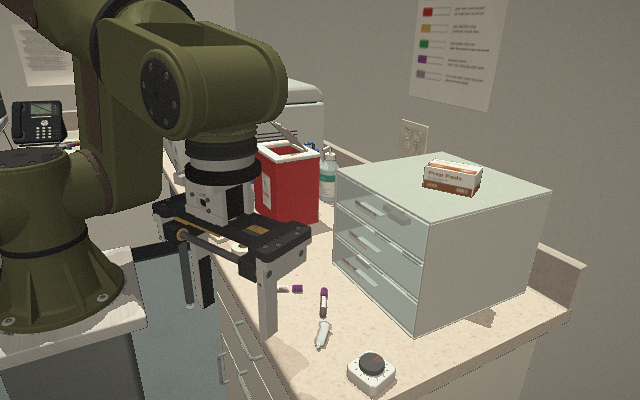

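View pics/side1.png

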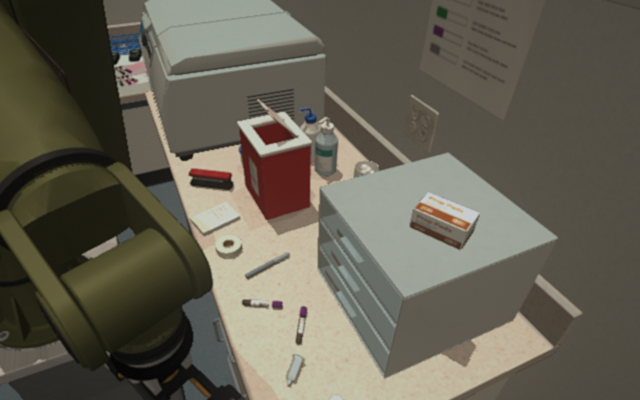

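The side view shows the needle holder at (294,369), the tubes at (262,303) and (301,325), the marker at (268,264) and the tape at (229,245). The bin lid is around (275,135) and the flap's thin plate runs from (260,100) to (300,137). The scene view shows the holder at (322,333).

```bash
python3 - <<'E'
from h import *
s=np.load("side.npz"); w=s["w"]; p=s["p"]
def seg(w,u0,u1,v0,v1,zlo=.006,zhi=.05):
    q=w[v0:v1,u0:u1].reshape(-1,3); q=q[(q[:,2]>zlo)&(q[:,2]<zhi)]
    if len(q)<8: return len(q)
    m=cv2.minAreaRect((q[:,:2]*1000).astype(np.float32)); return len(q),[np.round(x,1) for x in m],q[:,2].max().round(3)
for n,b in dict(holder=(280,310,348,390),tubeA=(238,288,293,313),tubeB=(292,312,302,347),marker=(240,295,248,282),tape=(212,246,232,262)).items(): print(n,seg(w,*b))
print("holder scene",seg(np.load("scene.npz")["w"],308,334,316,352))
print("table z",np.nanmedian(w[345:350,255:275,2]))
# bin lid
for n in("side","scene"):
    W=np.load(n+".npz")["w"]
    q=W.reshape(-1,3)
    b=(q[:,0]>.4)&(q[:,0]<.9)&(q[:,1]>-.3)&(q[:,1]<.35)
    l=q[b&(abs(q[:,2]-.213)<.006)]
    print(n,len(l),l.min(0),l.max(0)); 
    m=cv2.minAreaRect((l[:,:2]*1000).astype(np.float32)); print(m)
    f=q[b&(q[:,2]>.225)&(q[:,2]<.33)]; print("above",len(f), f.min(0),f.max(0))
    np.save(n+"_f",f)
c=p[85:225,180:360]; cv2.imwrite("pics/c1.png",cv2.resize(c,None,fx=4,fy=4,interpolation=cv2.INTER_CUBIC))
E
```

```text
holder (303, [array([ 424.8, -379.1]), array([52.4, 24.7]), np.float64(43.9)], np.float64(0.028))
tubeA (217, [array([ 420.5, -209.3]), array([16.9, 88.1]), np.float64(61.9)], np.float64(0.018))
tubeB (237, [array([ 478.6, -291.8]), array([86.1, 15.3]), np.float64(60.1)], np.float64(0.018))
marker (228, [array([457.3, -98.7]), array([ 87.8, 121. ]), np.float64(58.4)], np.float64(0.016))
tape (445, [array([403. , -10.9]), array([63.9, 65.3]), np.float64(40.0)], np.float64(0.023))
holder scene (292, [array([ 437.3, -367.3]), array([85.3, 25.4]), np.float64(50.4)], np.float64(0.027))
table z 0.00017232113776077806
side 1492 [ 0.51705765 -0.29980431  0.20704456] [0.65787787 0.23141022 0.2189769 ]
((591.5527954101562, -33.70263671875), (138.16506958007812, 531.0301513671875), 1.3867143392562866)
above 6887 [ 0.56434152 -0.29999941  0.22500801] [0.89640923 0.19320859 0.28873121]
scene 859 [ 0.51795352 -0.29983641  0.207003  ] [0.65827472 0.2288446  0.21894753]
((594.9046020507812, -34.594573974609375), (136.4077606201172, 527.2433471679688), 2.774070978164673)
above 2704 [ 0.56440779 -0.29994493  0.22500587] [0.89659556 0.1942874  0.2872851 ]
```

View pics/c1.png

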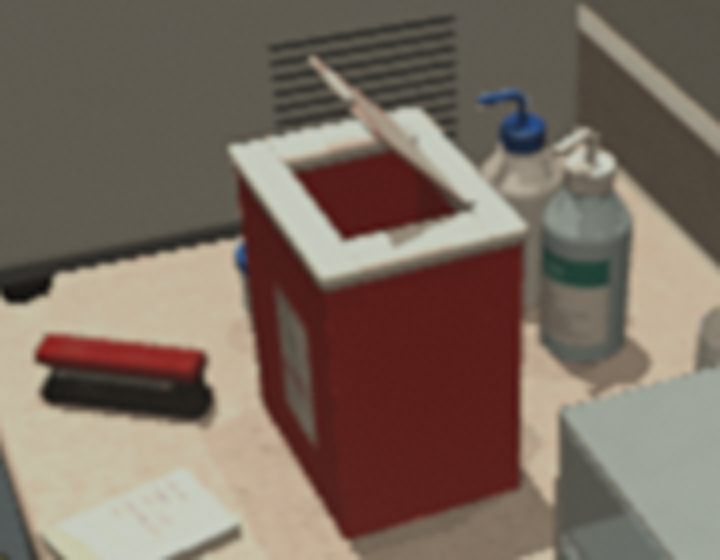

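The crop shows the bin's white lid with its opening and the flap tilted up and back over the far side. I'll fit the lid and flap without the drawer tower in the data.

```bash
python3 - <<'E'
from h import *
for n in("side","scene"):
    q=np.load(n+".npz")["w"].reshape(-1,3)
    b=(q[:,0]>.45)&(q[:,0]<.72)&(q[:,1]>0)&(q[:,1]<.27)
    l=q[b&(abs(q[:,2]-.213)<.004)]
    print(n,len(l),cv2.minAreaRect((l[:,:2]*1000).astype(np.float32)))
    f=q[b&(q[:,2]>.226)&(q[:,2]<.36)&(q[:,0]<.66)]
    print(len(f),f.min(0),f.max(0)); 
    i=np.argsort(f[:,2])[-8:]; print("top",f[i].round(3).tolist())
    c=f.mean(0); v=np.linalg.svd(f-c)[2]; print(c.round(3),v.round(3).tolist())
# obstacles behind bin / bottles heights
q=np.load("side.npz")["w"].reshape(-1,3)
for x0 in np.arange(.3,.9,.1):
    print(round(x0,1),[ (lambda z: round(float(z.max()),2) if len(z) else None)(q[(q[:,0]>x0)&(q[:,0]<x0+.1)&(q[:,1]>y)&(q[:,1]<y+.1)][:,2]) for y in np.arange(-.5,.5,.1)])
# holder axis: which end flange
w=np.load("side.npz")["w"][348:390,280:310].reshape(-1,3); w=w[(w[:,2]>.006)&(w[:,2]<.05)]
c=w.mean(0);print(c)
E
```

```text
side 1192 ((587.3568115234375, 139.6317596435547), (138.16506958007812, 184.2598419189453), 1.3867143392562866)
194 [0.56434152 0.08269051 0.22641072] [0.624037   0.19320859 0.28873121]
top [[0.57, 0.133, 0.288], [0.566, 0.122, 0.288], [0.569, 0.15, 0.288], [0.568, 0.133, 0.288], [0.568, 0.127, 0.288], [0.564, 0.146, 0.288], [0.567, 0.138, 0.289], [0.568, 0.155, 0.289]]
[0.591 0.124 0.261] [[-0.067, 0.996, 0.064], [-0.679, -0.093, 0.728], [0.731, 0.005, 0.683]]
scene 537 ((587.8202514648438, 138.41009521484375), (137.14663696289062, 180.96730041503906), 1.4866422414779663)
216 [0.56440779 0.0819173  0.22627301] [0.62076219 0.1942874  0.2872851 ]
top [[0.57, 0.124, 0.286], [0.564, 0.153, 0.286], [0.569, 0.136, 0.286], [0.567, 0.137, 0.286], [0.571, 0.12, 0.287], [0.568, 0.148, 0.287], [0.57, 0.131, 0.287], [0.57, 0.144, 0.287]]
[0.589 0.13  0.258] [[0.07, -0.997, -0.035], [0.663, 0.072, -0.745], [-0.745, -0.029, -0.666]]
0.3 [0.5, 0.0, 0.01, 0.02, 0.02, 0.02, 0.02, 0.05, 0.17, 0.32]
0.4 [0.03, 0.03, 0.02, 0.02, 0.02, 0.02, 0.02, 0.05, 0.33, 0.34]
0.5 [0.25, 0.25, 0.25, 0.25, 0.01, 0.28, 0.29, 0.22, 0.34, 0.34]
0.6 [0.25, 0.29, 0.25, 0.25, 0.0, 0.25, 0.25, 0.22, 0.34, 0.34]
0.7 [0.29, 0.29, 0.25, 0.25, None, 0.09, 0.19, 0.18, 0.35, 0.35]
0.8 [0.25, 0.25, 0.25, 0.25, None, 0.09, 0.12, 0.0, 0.35, 0.35]
0.9 [0.57, 0.59, 0.59, 0.56, 0.54, 0.52, 0.49, 0.47, 0.45, 0.43]
[ 0.42701319 -0.37868188  0.01819286]
```

The rows are not in the units I measure in: shifts go in shares of 1000 mm and turns go in shares of pi rad. I convert before sending: 360 mm / 1000 = 0.36, -110 mm / 1000 = -0.11, 0.42 rad / 3.1416 = 0.1337.

Emit:
arm_command:
  plan:
    - [[0, 0, -0.05, 0, 0, 0, 1], [0, 0, -0.1, 0, 0, 0.0318, 1], [0.04, -0.038, -0.12, 0, 0, 0.0637, 1], [0.08, -0.076, -0.12, 0, 0, 0.0955, 1], [0.115, -0.11, -0.12, 0, 0, 0.1337, 1], [0.15, -0.143, -0.12, 0, 0, 0.1337, 1], [0.185, -0.176, -0.12, 0, 0, 0.1337, 1], [0.22, -0.21, -0.12, 0, 0, 0.1337, 1], [0.255, -0.243, -0.12, 0, 0, 0.1337, 1], [0.29, -0.276, -0.12, 0, 0, 0.1337, 1], [0.325, -0.31, -0.12, 0, 0, 0.1337, 1], [0.36, -0.343, -0.12, 0, 0, 0.1337, 1]]

```text
time_s: 1.3
ee_pos: [0.4141, -0.0293, 0.3443]
eef_rot: [3.141, -0.0, 0.027]
force: [1.3, -0.8, 0.3]
grip_width: 0.0023
grip_force: 0.0
```

Converted, -169 mm / 1000 = -0.169, -155 mm / 1000 = -0.155.

Emit:
arm_command:
  plan:
    - [[0.01, -0.042, 0, 0, 0, 0, 1], [0.025, -0.084, 0, 0, 0, 0, 1], [0.042, -0.126, 0.01, 0, 0, 0, 1], [0.06, -0.155, 0.03, 0, 0, 0, 1], [0.072, -0.169, 0.05, 0, 0, 0, 1], [0.075, -0.169, 0.059, 0, 0, 0, 1], [0.075, -0.169, 0.059, 0, 0, 0, 1], [0.075, -0.169, 0.059, 0, 0, 0, 1]]

```text
time_s: 2.1
ee_pos: [0.4843, 0.1388, 0.2861]
eef_rot: [-3.142, -0.001, 0.026]
force: [-0.7, -0.2, 0.2]
grip_width: 0.0005
grip_force: 0.0
```

```bash
python3 - <<'E'
from h import *
p,d,i=grab("side"); np.savez("side2",p=p,d=d,w=cloud(d,i))
cv2.imwrite("pics/c2.png",cv2.resize(p[40:230,160:360],None,fx=3,fy=3,interpolation=cv2.INTER_CUBIC))
o=ctrl.get_obs(); print(o["ee_pos"],o["eef_rot"],o["force"],o["qpos"])
E
```

```text
[0.48443846 0.13874396 0.28643364] [-3.14134783e+00 -1.55535072e-03  2.57528632e-02] [ 0.19215465 -0.58133306  0.24241614] [ 2.06258951e-01  1.52871678e-01  1.55618573e+00 -3.87580571e-05
  1.43096121e+00  1.75130760e+00]
```

View pics/c2.png

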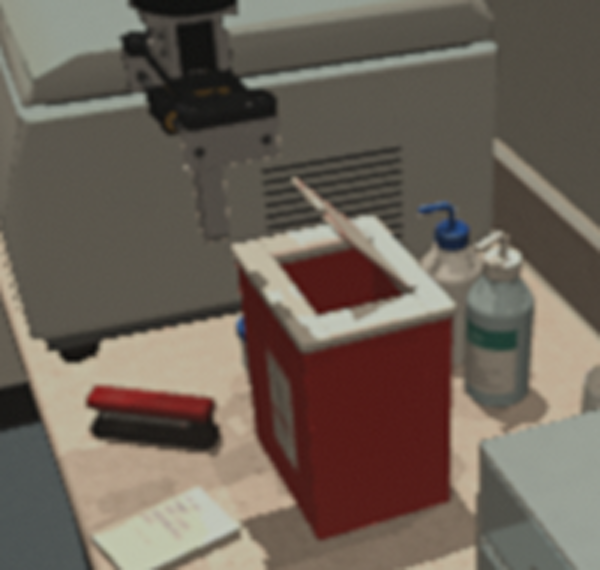

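The closed fingertips are at crop (213,235), just in front of and below the lip at (297,180). I'll start the sweep along the lip's arc now.

Converted, 120 mm / 1000 = 0.12, 110 mm / 1000 = 0.11.

Emit:
arm_command:
  plan:
    - [[0.025, 0, 0.012, 0, 0, 0, 1], [0.045, 0, 0.012, 0, 0, 0, 1], [0.06, 0, 0.012, 0, 0, 0, 1], [0.07, 0, 0.012, 0, 0, 0, 1], [0.075, 0, 0.007, 0, 0, 0, 1], [0.08, 0, 0.003, 0, 0, 0, 1], [0.085, 0, 0, 0, 0, 0, 1], [0.09, 0, -0.003, 0, 0, 0, 1], [0.1, 0, -0.007, 0, 0, 0, 1], [0.11, 0, -0.01, 0, 0, 0, 1], [0.12, 0, -0.012, 0, 0, 0, 1], [0.12, 0, -0.012, 0, 0, 0, 1]]

```text
time_s: 3.35
ee_pos: [0.6051, 0.1427, 0.2973]
eef_rot: [-3.142, -0.0, 0.027]
force: [-1.0, 0.2, -0.1]
grip_width: 0.0007
grip_force: 0.0
```

```bash
python3 - <<'E'
from h import *
o=ctrl.get_obs(); print(o["ee_pos"],o["force"])
p,d,i=grab("side"); q=cloud(d,i).reshape(-1,3)
cv2.imwrite("pics/c3.png",cv2.resize(p[40:230,160:360],None,fx=3,fy=3,interpolation=cv2.INTER_CUBIC))
E
```

```text
[0.60509148 0.14274614 0.29732674] [-0.98145156  0.20158228 -0.05619467]
```

View pics/c3.png

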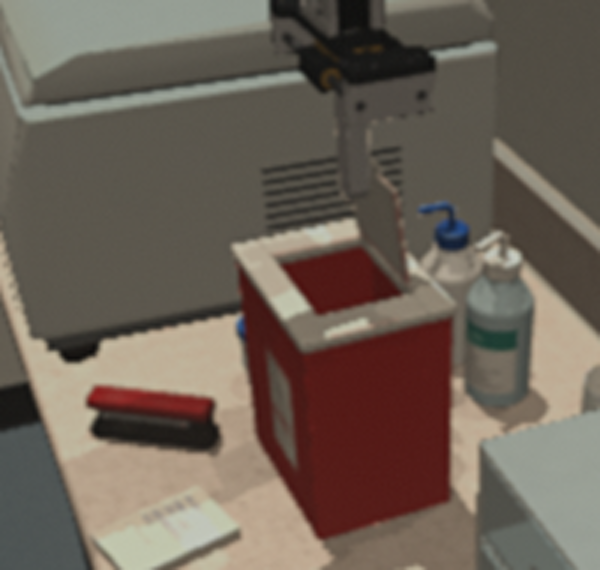

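The flap is nearly upright, running from crop (380,165) to (408,280), and the fingers are pressing behind its lip with about 1 N. I'll push a little further and then back off.

Converted, 24 mm / 1000 = 0.024, 22 mm / 1000 = 0.022.

Emit:
arm_command:
  plan:
    - [[0.008, 0, -0.001, 0, 0, 0, 1], [0.016, 0, -0.002, 0, 0, 0, 1], [0.022, 0, -0.002, 0, 0, 0, 1], [0.024, 0, -0.002, 0, 0, 0, 1], [0.024, 0, -0.002, 0, 0, 0, 1]]

```text
time_s: 3.9
ee_pos: [0.6281, 0.1434, 0.2991]
eef_rot: [3.142, 0.002, 0.027]
force: [-6.0, -0.5, 1.7]
grip_width: 0.0002
grip_force: 3.4
```

```bash
python3 - <<'E'
from h import *
o=ctrl.get_obs(); print(o["ee_pos"],o["force"])
for n in("side","scene"):
    p,d,i=grab(n); q=cloud(d,i).reshape(-1,3)
    f=q[(q[:,0]>.58)&(q[:,0]<.70)&(((q[:,1]>.085)&(q[:,1]<.12))|((q[:,1]>.165)&(q[:,1]<.195)))&(q[:,2]>.225)&(q[:,2]<.31)]
    if len(f)<5: print(n,len(f)); continue
    c=np.median(f,0); k=np.polyfit(f[:,2],f[:,0],1)
    print(n,len(f),c,"theta",np.pi/2+np.arctan(k[0]),"x at .3",np.polyval(k,.3))
E
```

```text
[0.62805957 0.14344405 0.29906367] [-6.03270392 -0.53504196  1.66348477]
side 321 [0.63428086 0.10630086 0.25898614] theta 1.766550126505815 x at .3 0.6424563084598401
scene 290 [0.63532079 0.10740087 0.25966336] theta 1.7605050614845863 x at .3 0.6432801732390193
```

The flap reads about 1.76 rad, which is its stop. Backing off.

Emit:
arm_command:
  plan:
    - [[-0.005, 0, -0.002, 0, 0, 0, 1], [-0.02, 0, -0.002, 0, 0, 0, 1], [-0.05, 0, -0.002, 0, 0, 0, 1], [-0.09, 0, -0.01, 0, 0, 0, 1], [-0.13, 0, -0.03, 0, 0, 0, 1], [-0.16, 0, -0.05, 0, 0, 0, 1], [-0.175, 0.04, -0.06, 0, 0, 0, 1], [-0.19, 0.085, -0.06, 0, 0, 0, 1], [-0.2, 0.13, -0.06, 0, 0, 0, 1], [-0.205, 0.175, -0.06, 0, 0, 0, 1], [-0.21, 0.22, -0.06, 0, 0, 0, 1], [-0.21, 0.265, -0.06, 0, 0, 0, 1]]

```text
time_s: 5.2
ee_pos: [0.4247, -0.1289, 0.36]
eef_rot: [3.141, -0.002, 0.027]
force: [1.1, 0.3, 0.7]
grip_width: 0.0006
grip_force: 0.0
```

```bash
python3 - <<'E'
from h import *
o=ctrl.get_obs(); print(o["ee_pos"],o["eef_rot"],o["force"])
for n in("side","scene"):
    p,d,i=grab(n); w=cloud(d,i); q=w.reshape(-1,3)
    f=q[(q[:,0]>.58)&(q[:,0]<.70)&(q[:,1]>.085)&(q[:,1]<.195)&(q[:,2]>.225)&(q[:,2]<.33)]
    if len(f)>5:
        k=np.polyfit(f[:,2],f[:,0],1); print(n,len(f),"theta",np.pi/2+np.arctan(k[0]))
    f=q[(abs(q[:,0]-.425)<.045)&(abs(q[:,1]+.379)<.045)&(q[:,2]>.006)&(q[:,2]<.04)]
    if len(f)>20: print(n,len(f),cv2.minAreaRect((f[:,:2]*1000).astype(np.float32)))
E
```

```text
[ 0.42474999 -0.12888829  0.35996485] [ 3.14070296e+00 -1.90433612e-03  2.67172913e-02] [1.14581642 0.28541053 0.7337583 ]
side 679 theta 1.7532820673968692
side 305 ((425.87139892578125, -379.7490234375), (52.72903060913086, 24.72891616821289), 47.5261344909668)
scene 581 theta 1.7515813703065803
scene 291 ((425.0886535644531, -379.1009826660156), (55.12159729003906, 25.77572250366211), 46.48247146606445)
```

Converted, 253 mm / 1000 = 0.253, 120 mm / 1000 = 0.12.

Emit:
arm_command:
  plan:
    - [[-0.001, 0.045, 0, 0, 0, 0, 1], [-0.002, 0.09, 0, 0, 0, 0, 1], [-0.004, 0.135, 0, 0, 0, 0, 1], [-0.005, 0.18, 0, 0, 0, 0, 1], [-0.006, 0.22, 0, 0, 0, 0, 1], [-0.007, 0.253, 0, 0, 0, 0, 1], [-0.007, 0.253, 0.04, 0, 0, 0, 1], [-0.007, 0.253, 0.08, 0, 0, 0, 1], [-0.007, 0.253, 0.12, 0, 0, 0, 1], [-0.007, 0.253, 0.15, 0, 0, 0, 1], [-0.007, 0.253, 0.17, 0, 0, 0, 1], [-0.007, 0.253, 0.17, 0, 0, 0, 1]]

```text
time_s: 6.5
ee_pos: [0.4249, -0.3791, 0.1869]
eef_rot: [-3.139, 0.003, 0.027]
force: [0.6, 0.9, 1.2]
grip_width: 0.0005
grip_force: 0.0
```

```bash
python3 - <<'E'
from h import *
o=ctrl.get_obs(); print(o["ee_pos"],o["eef_rot"],o["force"])
p,d,i=grab("side"); cv2.imwrite("pics/s4.png",p)
q=cloud(d,i).reshape(-1,3)
t=q[(q[:,1]>-.5)&(q[:,1]<-.15)&(q[:,2]>.02)&(q[:,2]<.25)&(q[:,0]>.47)]; print("tower front x",np.percentile(t[:,0],[0,1,5]))
E
```

```text
[ 0.42494911 -0.37905081  0.18692875] [-3.13873742e+00  2.68370623e-03  2.72161103e-02] [0.57584011 0.88248539 1.17440272]
tower front x [0.47000443 0.57076883 0.57654223]
```

View pics/s4.png

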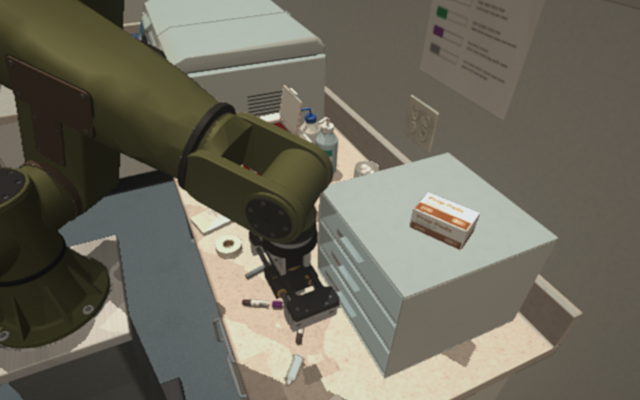

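The fingers hang above the holder at (294,368), the flap at (290,105) stands upright, and the way down is clear. I'll descend to about 70 mm and dwell.

Converted, 115 mm / 1000 = 0.115, 105 mm / 1000 = 0.105.

Emit:
arm_command:
  plan:
    - [[0, 0, 0.03, 0, 0, 0, 1], [0, 0, 0.06, 0, 0, 0, 1], [0, 0, 0.085, 0, 0, 0, 1], [0, 0, 0.105, 0, 0, 0, 1], [0, 0, 0.115, 0, 0, 0, 1], [0, 0, 0.115, 0, 0, 0, 1], [0, 0, 0.115, 0, 0, 0, 1], [0, 0, 0.115, 0, 0, 0, 1], [0, 0, 0.115, 0, 0, 0, 1], [0, 0, 0.115, 0, 0, 0, 1], [0, 0, 0.115, 0, 0, 0, 1], [0, 0, 0.115, 0, 0, 0, 1]]

```text
time_s: 7.75
ee_pos: [0.4254, -0.3803, 0.0744]
eef_rot: [3.142, -0.0, 0.027]
force: [0.3, 0.3, 0.2]
grip_width: 0.0004
grip_force: 0.0
```

Emit:
arm_command:
  plan:
    - [[0, 0, 0, 0, 0, 0, 1], [0, 0, 0, 0, 0, 0, 1], [0, 0, 0, 0, 0, 0, 1], [0, 0, 0, 0, 0, 0, 1], [0, 0, 0, 0, 0, 0, 1], [0, 0, 0, 0, 0, 0, 1], [0, 0, 0, 0, 0, 0, 1], [0, 0, 0, 0, 0, 0, 1], [0, 0, 0, 0, 0, 0, 1], [0, 0, 0, 0, 0, 0, 1]]

```text
time_s: 8.75
ee_pos: [0.4253, -0.3802, 0.0742]
eef_rot: [-3.142, 0.0, 0.027]
force: [-0.2, 0.6, 0.3]
grip_width: 0.0002
grip_force: 0.0
```

```bash
python3 - <<'E'
from h import *
o=ctrl.get_obs(); print(o["time_s"],o["ee_pos"],o["force"])
p,d,i=grab("scene"); cv2.imwrite("pics/s5.png",p)
q=cloud(d,i).reshape(-1,3)
f=q[(abs(q[:,0]-.425)<.045)&(abs(q[:,1]+.379)<.045)&(q[:,2]>.006)&(q[:,2]<.04)]
if len(f)>20: print(len(f),cv2.minAreaRect((f[:,:2]*1000).astype(np.float32)))
E
```

```text
8.75 [ 0.42532456 -0.38021505  0.0742348 ] [-0.1777888   0.57722712  0.28855674]
291 ((426.38214111328125, -379.4681396484375), (53.98503875732422, 25.675643920898438), 49.040428161621094)
```

View pics/s5.png

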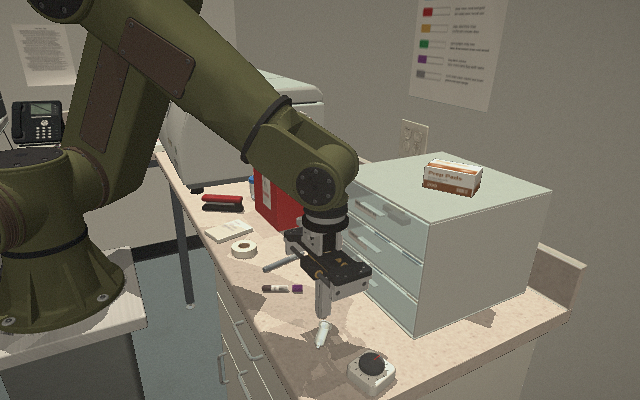

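The fingertips at (323,316) point straight down at the undisturbed holder at (321,335), with a gap between them, and the other things are in place. Handing in.

```bash
python3 -c "
from station import ctrl
print(ctrl.hand_in())"
```

```text
the job is handed in; nothing more can be done
None
```

The bin flap was open at its stop (about 1.75 rad) when I last measured it after letting go, and the fingertips are pointing straight down at the untouched needle holder from about 3 cm above; I've handed the job in, but it returned no verdict.

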